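# Put the washed gas hob back together

### The job

The burner parts of the gas hob have been washed and lie beside it. Put the hob back together: seat each of the two loose flame rings fully home in the burner base it fits, and put each of the three black caps flat on top of the burner of its size, so that all three burners are complete.

Things in the scene. Friction and masses are not known exactly. Their poses are not given: they have to be found in the camera images.
- ring_large: Large flame ring: bright aluminium, dark slots round its outside, open at the top. Rim 62 mm across, at z 11 to 29 mm of its own frame; below it a tapered plug 11 mm high, 32 mm across at the foot, 44 mm at the top, on which it stands. Opening 52 mm across, 16 mm deep. 140 g. Loose, upright. Origin: centre of its underside, z up.
- ring_medium: Medium flame ring: bright aluminium, dark slots round its outside, open at the top. Rim 48 mm across, at z 11 to 29 mm of its own frame; below it a tapered plug 11 mm high, 20 mm across at the foot, 31 mm at the top, on which it stands. Opening 39 mm across, 16 mm deep. 90 g. Loose, upright. Origin: centre of its underside, z up.
- cap_large: Large cap: black, slightly domed disc. Rim 66 mm across, at z 8 to 18 mm of its own frame, dome to 20 mm; below it a dark tapered plug 8 mm high, 34 mm across at the foot, 45 mm at the top, on which it stands. It fits into the open top of the large flame ring. 160 g. Loose, upright. Origin: centre of its underside, z up.
- cap_medium: Medium cap: black, slightly domed disc. Rim 52 mm across, at z 8 to 18 mm of its own frame, dome to 20 mm; below it a dark tapered plug 8 mm high, 22 mm across at the foot, 32 mm at the top, on which it stands. It fits into the open top of the medium flame ring. 100 g. Loose, upright. Origin: centre of its underside, z up.
- cap_small: Small cap: black, slightly domed disc. Rim 38 mm across, at z 8 to 18 mm of its own frame, dome to 20 mm; below it a dark tapered plug 8 mm high, 13 mm across at the foot, 19 mm at the top, on which it stands. It fits into the open top of the small burner, whose flame ring is fixed. 60 g. Loose, upright. Origin: centre of its underside, z up.
- burner_large: Large burner base, fixed on the hob: dark round cup 14 mm high, 59 mm across the rim, tapered bore 51 mm wide at the mouth, 42 mm at the bottom, brass jet inside. Takes the large ring; home, the ring lies on the cup's rim, its origin 3 mm above this one, and the cap on it has its origin 24 mm above this one. Origin: centre of its underside, 8 mm above the worktop, z up.
- burner_medium: Medium burner base, fixed on the hob: dark round cup 14 mm high, 45 mm across the rim, tapered bore 38 mm wide at the mouth, 30 mm at the bottom, brass jet inside. Takes the medium ring; home, the ring lies on the cup's rim, its origin 3 mm above this one, and the cap on it has its origin 24 mm above this one. Origin: centre of its underside, 8 mm above the worktop, z up.
- burner_small: Small burner, fixed on the hob: dark base with its own slotted aluminium ring, 34 mm across, which does not come off; top rim 32 mm above this origin. Opening 26 mm across, 16 mm deep. Takes the small cap alone; home, the cap lies on the rim, its origin 24 mm above this one. Origin: centre of its underside, 8 mm above the worktop, z up.
- hob: Gas hob, fixed on the worktop: bright steel plate 250 mm (x) by 300 mm (y), 8 mm thick. Three black knobs, 20 mm high, stand in a row 101 mm in front of its centre, towards the robot. The three burners stand on it in varying places, centres at least 110 mm apart and 89 mm from the knobs' row. Origin: centre of its underside, on the worktop.

How it is judged:
By the outcome, as a careful person would: the job done as asked, in the order asked, and still so for the second after the job is handed in, with the robot touching nothing.
It also fails if it takes over 134 s, if anything falls off the work surface, if the arm or the gripper's body presses on something with over 40 N, if the wrist force passes 120 N, or if a joint passes its speed limit or range.

### The arm

A 7-joint arm with a two-finger parallel gripper is mounted at the origin on a cart in front of the work surface, level with it; the furniture and walls round the work are solid. World frame = base frame: x ahead of the robot, y to its left, z up, the work surface at z = 0. Lengths are in m, angles in rad, forces in N, time in s.
With the tool pointing down it reaches from about 0.4 to 0.875 m from the base axis. Payload 19.3 kg.
Tool frame: the origin (TCP) lies midway between the tips of the shut fingers; the grasp point (between the pads) lies 19 mm behind it; z points along the fingers, y is the line along which they close (so a half turn about z gives the same grasp; the last joint's range is limited). The gripper opens to 85 mm and grips with 20 to 120 N. Pads are 22 mm wide; open, the fingers measure 114 mm over their backs; the gripper's body (76 mm by 85 mm) begins 54 mm behind the grasp point. The pads swing forward as they close: fully open they stand 13 mm farther back than shut.
Start: joints at [-0.07, 0.521, -0.036, 1.599, 0.021, 1.021, -0.113], TCP at [0.625, -0, 0.206] pointing down, gripper open.
Joint ranges: [-2.91, 2.91], [-0.3, 2.13], [-1.5, 1.42], [0.17, 2.43], [-1.26, 4.41], [0.16, 1.93], [-2.52, 2.52]. Speed limits (rad/s): [1.89, 1.89, 2.39, 2.39, 3.01, 3.01, 3.01].

### API

Orientations are given as [roll, pitch, yaw] about the fixed x, y, z axes, in that order (R = Rz(yaw) Ry(pitch) Rx(roll)).
In Python, from workcell import bot gives the robot as it stands.
- The arm moves only by the tool move_arm, never from a script. Its argument "moves" is a list that holds one entry, the list of rows, each a list of 7 numbers: the opening, from 0 (shut) to 1 (fully open), then the shift along the tool's x, y, z in units of 1000 mm (1.0 is 1000 mm), then the turn, a rotation vector about the tool's x, y, z in units of 2 pi rad (1.0 is 2 pi rad). A call has 1 to 5 rows; each row is the pose to reach, as a shift and turn from the pose commanded when the call began, along the tool's axes at that moment, turning the shorter way round; what a row does not reach only later rows make up. A row lasts 1/10 s, in which the tool goes at most 50 mm and 8.59 degrees, less where a joint would pass 70% of its speed; a pose out of reach is approached as far as the arm can. A call with a number of a shift or a turn outside -1 to 1 is refused whole. A call with a gripper value outside its range is refused whole. The fingers move at their own pace and stop on an object; "force" is the grip in N (left out, the last holds). Time passes only in rows, so rows that repeat a pose let the fingers close. It gives the time, the measured TCP pose, the force, the opening and the grip force at its end, in the units of the state.
- bot.observe(): the state, without advancing time (a new reading comes with each control period).
- bot.grab_frame(name): name is "scene" or "side" or "wrist"; returns the picture (420x560x3 uint8, red, green, blue); there is no depth.
- bot.camera_params(name): a dict with "vertical_fov" (degrees; the focal length in pixels is half the picture's height over the tangent of half this angle, whatever the lens; pixels are square), "cx", "cy" (the principal point, pixels), "D" ([k1, k2, p1, p2, k3] as OpenCV has them; the pictures are not rectified), "R" (3x3) and "t" (3): a world point X has camera coordinates R X + t. Camera axes: x right, y down, z forward; pixel columns grow to the right and rows downward; lengths in m; the calibration is good to about 2 mm. A picture is of the moment at which its call begins: read the wrist's pose just before it. camera_params takes no time and is no camera call; for the wrist camera it gives the pose at the moment of the call.
- bot.job_done(): hands the job in; it is judged then, once.
The state is a dict: "clock": time; "qpos": joint angles; "qd": joint speeds; "joint_efforts": joint torques, N m; "position": TCP position; "tool_rot": TCP orientation; "force": force on the tool from outside, world axes, zero at the start; "moment": the same for the moment, N m; "grip_width": finger opening in m; "finger_force": force on a finger pad.
Only numpy, scipy, OpenCV 4.12 (cv2) and the standard library are available. Lean on these libraries where they do the work, as an engineer would, in place of code of your own. Each camera call takes 0.05 s, during which the arm holds its last target. There are 200 camera calls.

## Working session

There is one attempt and no reset: what is moved stays moved. The work goes in short steps, Python scripts to look and compute and a tool call to move; the robot and the scene stay as the last step left them, time stands still between calls to the robot, and variables do not carry over. Pictures are saved under pics/ and viewed, at most 16 in all, crops included, and the job is handed in when it is done.

Besides the shell and the picture viewer there is one more tool, called as name(argument=value, ...) on one line, values as JSON. move_arm: Moves the arm, as the interface text tells. Shifts and turns lie within -1 to 1; 1 stands for 1000 mm of shift or 2 pi rad of turn. Its arguments: {"type":"object","properties":{"moves":{"type":"array"},"force":{"type":"number"}},"required":["moves"]}

```bash
mkdir -p pics; ls; python3 - <<'E'
from workcell import bot
import cv2
s=bot.observe();print(s)
for n in("scene","side","wrist"):
    p=bot.camera_params(n);print(n,p)
    cv2.imwrite(f"pics/{n}0.png",bot.grab_frame(n)[:,:,::-1])
E
```

```text
pics
{'clock': 0.0, 'qpos': array([-0.0701857 ,  0.52200424, -0.03631179,  1.60000308,  0.02121584,
        1.02112104, -0.11282206]), 'qd': array([-0.00126148,  0.00064532, -0.0022548 , -0.00010007, -0.00021167,
       -0.00023997,  0.00030851]), 'joint_efforts': array([-5.50998855e-03, -9.27106404e+01,  1.97729006e+00, -3.69919860e+01,
        1.77119323e-02,  8.43330170e-03, -3.71123053e-05]), 'position': array([ 6.24628007e-01, -6.29199469e-05,  2.05633791e-01]), 'tool_rot': array([-3.14044704e+00,  1.04392368e-04,  1.57074471e+00]), 'force': array([-0.23304438, -0.47225502, -0.33770192]), 'moment': array([ 0.0020965 , -0.04280975,  0.01618558]), 'finger_force': 0.0, 'grip_width': 0.0855112902692008}
scene {'vertical_fov': 45.69281544437433, 'cx': 270.7129378511584, 'cy': 207.8198969093621, 'D': array([-0.02232774,  0.        ,  0.        ,  0.        ,  0.        ]), 'R': array([[-0.89615056, -0.44336242,  0.01854575],
       [-0.31659221,  0.60951243, -0.7268177 ],
       [ 0.31093979, -0.65720953, -0.68657999]]), 't': array([0.45202599, 0.18281061, 0.98783157])}
side {'vertical_fov': 49.638682914583136, 'cx': 282.5421832336305, 'cy': 202.34853741930186, 'D': array([-0.13773967,  0.        ,  0.        ,  0.        ,  0.        ]), 'R': array([[ 0.9748634 , -0.22229183,  0.01508923],
       [-0.18339624, -0.83905488, -0.51220379],
       [ 0.12651941,  0.49656142, -0.85873139]]), 't': array([-0.5068897 ,  0.13092837,  0.99253952])}
wrist {'vertical_fov': 59.66726734667485, 'cx': 282.54298757740173, 'cy': 211.78381449944246, 'D': array([-0.04508174,  0.        ,  0.        ,  0.        ,  0.        ]), 'R': array([[ 9.99999452e-01,  5.30216821e-04, -9.02154376e-04],
       [ 7.77107045e-04, -9.53653559e-01,  3.00905775e-01],
       [-7.00797429e-04, -3.00906311e-01, -9.53653449e-01]]), 't': array([-0.62393169, -0.03958285,  0.37991894])}
```

View pics/scene0.png

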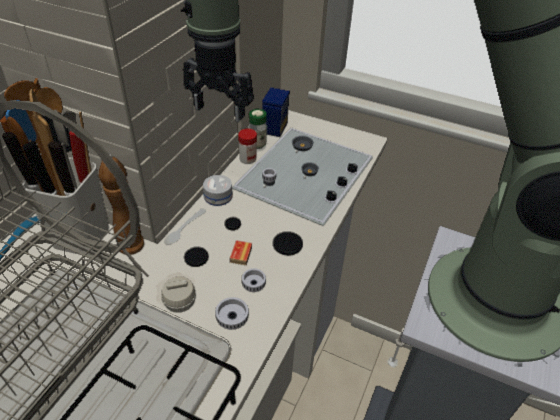

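View pics/side0.png

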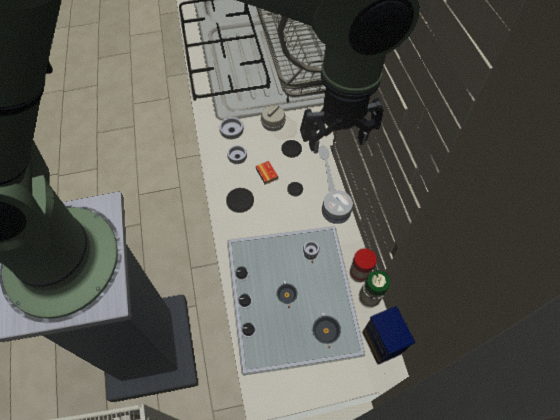

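View pics/wrist0.png

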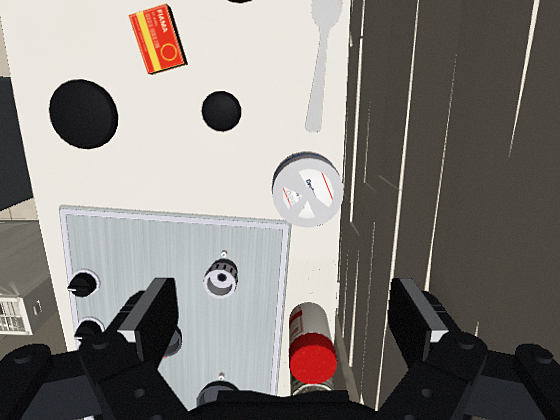

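The scene and side pictures show these parts:

| Part | scene (px) | side (px) |
|---|---|---|
| Large ring | (232,313) | (231,128) |
| Medium ring | (254,281) | (237,155) |
| Large cap | (287,243) | (240,200) |
| Medium cap | (196,256) | (291,149) |
| Small cap | (232,223) | (295,188) |
| Large burner | (302,144) | (327,329) |
| Medium burner | (310,170) | (287,294) |
| Small burner | (268,177) | (311,249) |

The wrist picture shows the large cap at (83,114), the small cap at (221,111) and the small burner at (222,278).

```bash
cat > h.py <<'E'
import numpy as np, cv2
from workcell import bot
def ray(p,uv):
    f=210/np.tan(np.radians(p["vertical_fov"]/2))
    K=np.array([[f,0,p["cx"]],[0,f,p["cy"]],[0,0,1.]])
    n=cv2.undistortPoints(np.array([[uv]],float),K,p["D"])[0,0]
    return -p["R"].T@p["t"], p["R"].T@np.array([n[0],n[1],1])
def onplane(p,uv,z):
    c,d=ray(p,uv); return (c+d*(z-c[2])/d[2])[:2]
E
python3 - <<'E'
from h import *
P={n:bot.camera_params(n) for n in("scene","side","wrist")}
T={"ringL":((232,313),(231,128),.027),"ringM":((254,281),(237,155),.027),"capL":((287,243),(240,200),.014),"capM":((196,256),(291,149),.014),"capS":((232,223),(295,188),.014),
"burL":((302,144),(327,329),.02),"burM":((310,170),(287,294),.02),"burS":((268,175),(311,248),.038),"redjar":((248,134),(365,258),.08),"green":((258,115),(376,278),.08),"tin":((217,187),(336,203),.05),"knobdark":((178,292),(273,118),.04),
"bluebox":((276,92),(388,325),.1)}
for k,(a,b,z) in T.items(): print(k,onplane(P["scene"],a,z).round(3),onplane(P["side"],b,z).round(3))
for k,a,z in(("capL",(83,114),.014),("capS",(221,111),.014),("burS",(220,283),.04)): print(k,onplane(P["wrist"],a,z).round(4))
E
```

```text
ringL [0.445 0.283] [0.445 0.27 ]
ringM [0.444 0.198] [0.446 0.181]
capL [0.433 0.066] [0.431 0.06 ]
capM [0.586 0.186] [0.583 0.181]
capS [0.568 0.067] [0.565 0.065]
burL [ 0.546 -0.27 ] [ 0.548 -0.281]
burM [ 0.484 -0.179] [ 0.486 -0.19 ]
burS [ 0.559 -0.094] [ 0.558 -0.107]
redjar [ 0.653 -0.169] [ 0.653 -0.171]
green [ 0.67  -0.257] [ 0.661 -0.218]
tin [0.637 0.012] [ 0.639 -0.016]
knobdark [0.554 0.296] [0.555 0.269]
bluebox [ 0.665 -0.354] [ 0.647 -0.319]
capL [0.4313 0.0623]
capS [0.5654 0.064 ]
burS [ 0.5602 -0.1047]
```

move_arm(moves=[[[1, -0.2, -0.09, 0, 0, 0, 0], [1, -0.2, -0.09, 0, 0, 0, 0], [1, -0.2, -0.09, 0, 0, 0, 0], [1, -0.2, -0.09, 0, 0, 0, 0], [1, -0.2, -0.09, 0, 0, 0, 0]]])

```text
clock: 0.65
position: [0.5324, -0.2049, 0.2063]
tool_rot: [-3.141, 0.002, 1.566]
force: [1.3, 0.7, -0.6]
grip_width: 0.0854
finger_force: 0.0
```

move_arm(moves=[[[1, -0.05, 0, 0, 0, 0, 0], [1, -0.05, 0, 0, 0, 0, 0], [1, -0.05, 0, 0, 0, 0, 0], [1, -0.05, 0, 0, 0, 0, 0]]])

```text
clock: 1.05
position: [0.5351, -0.2491, 0.206]
tool_rot: [-3.141, -0.001, 1.572]
force: [-0.0, 1.0, -0.3]
grip_width: 0.0857
finger_force: 0.0
```

```bash
python3 - <<'E'
from h import *
import pickle
s=bot.observe();p=bot.camera_params("wrist");im=bot.grab_frame("wrist")
print(s["clock"],s["position"],s["tool_rot"])
pickle.dump(p,open("hobp.pkl","wb"));cv2.imwrite("pics/hob.png",im[:,:,::-1])
E
```

```text
1.05 [ 0.53511716 -0.24908637  0.2059795 ] [-3.14131611e+00 -6.55759882e-04  1.57162494e+00]
```

View pics/hob.png

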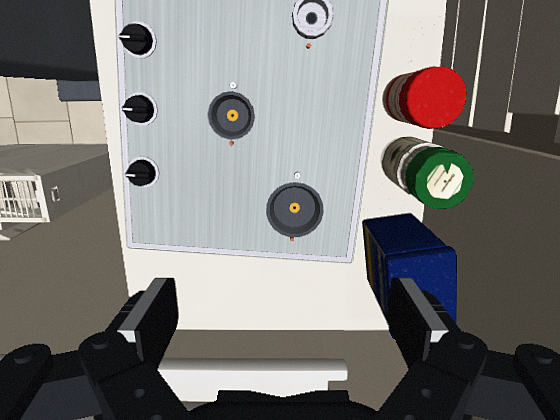

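The hob picture shows the large burner at about (295,208), the medium at (231,115) and the small one, at the top edge, at (313,17). The blue box stands near the large burner, with its left top corner at (363,218).

```bash
python3 - <<'E'
from h import *
import pickle
p=pickle.load(open("hobp.pkl","rb"));im=cv2.imread("pics/hob.png")
hsv=cv2.cvtColor(im,cv2.COLOR_BGR2HSV);g=hsv[:,:,2]
for k,(u,v),r,z in(("burL",(295,208),40,.020),("burM",(231,115),35,.020),("burS",(313,17),30,.036)):
    m=np.zeros(g.shape,np.uint8);cv2.circle(m,(u,v),r,255,-1)
    m&=np.uint8(255*(g<110)); m=cv2.morphologyEx(m,cv2.MORPH_OPEN,np.ones((3,3)))
    c=max(cv2.findContours(m,cv2.RETR_EXTERNAL,cv2.CHAIN_APPROX_NONE)[0],key=cv2.contourArea)
    e=cv2.fitEllipse(cv2.convexHull(c));print(k,np.round(e[0],1),np.round(e[1],1),onplane(p,e[0],z).round(4), (onplane(p,(e[0][0]+e[1][0]/2,e[0][1]),z)-onplane(p,e[0],z)).round(4))
print("box",[onplane(p,(363,218),z).round(3) for z in(.08,.1,.12,.14)],onplane(p,(376,300),0).round(3),onplane(p,(420,324),0).round(3),
 "greentop",onplane(p,(412,180),.09).round(3))
for n,uv in(("scene",(268,97)),("scene",(266,126)),):print(onplane(bot.camera_params(n),uv,.0).round(3),onplane(bot.camera_params(n),uv,.1).round(3))
E
```

```text
burL [294.4 209.6] [54.2 56.6] [ 0.5465 -0.2814] [0.0274 0.    ]
burM [230.9 114.9] [45.3 47.5] [ 0.4859 -0.1884] [ 0.0213 -0.    ]
burS [311.   17.7] [10.5 11.6] [ 0.5581 -0.108 ] [0.0044 0.    ]
box [array([ 0.603, -0.27 ]), array([ 0.598, -0.264]), array([ 0.593, -0.257]), array([ 0.589, -0.25 ])] [ 0.644 -0.398] [ 0.7   -0.431] greentop [ 0.638 -0.235]
[ 0.747 -0.471] [ 0.673 -0.32 ]
[ 0.681 -0.327] [ 0.616 -0.195]
```

move_arm(moves=[[[1, 0.22, -0.01, 0, 0, 0, 0], [1, 0.22, -0.01, 0, 0, 0, 0], [1, 0.22, -0.01, 0, 0, 0, 0], [1, 0.22, -0.01, 0, 0, 0, 0], [1, 0.22, -0.01, 0, 0, 0, 0]]])

```text
clock: 1.6
position: [0.5245, -0.024, 0.2064]
tool_rot: [3.141, -0.002, 1.577]
force: [-0.0, -0.1, 0.1]
grip_width: 0.0852
finger_force: 0.0
```

move_arm(moves=[[[1, 0.2, -0.01, 0, 0, 0, 0], [1, 0.2, -0.01, 0, 0, 0, 0], [1, 0.2, -0.01, 0, 0, 0, 0], [1, 0.2, -0.01, 0, 0, 0, 0], [1, 0.2, -0.01, 0, 0, 0, 0]]])

```text
clock: 2.1
position: [0.5132, 0.1782, 0.2062]
tool_rot: [-3.141, -0.003, 1.581]
force: [0.8, -0.9, 0.1]
grip_width: 0.0852
finger_force: 0.0
```

```bash
python3 - <<'E'
from h import *
import pickle
s=bot.observe();p=bot.camera_params("wrist");im=bot.grab_frame("wrist")
print(s["clock"],s["position"],s["tool_rot"])
pickle.dump(p,open("partp.pkl","wb"));cv2.imwrite("pics/part.png",im[:,:,::-1])
E
```

```text
2.1 [0.5131846  0.17823473 0.20623439] [-3.14136971e+00 -2.98343413e-03  1.58079054e+00]
```

View pics/part.png

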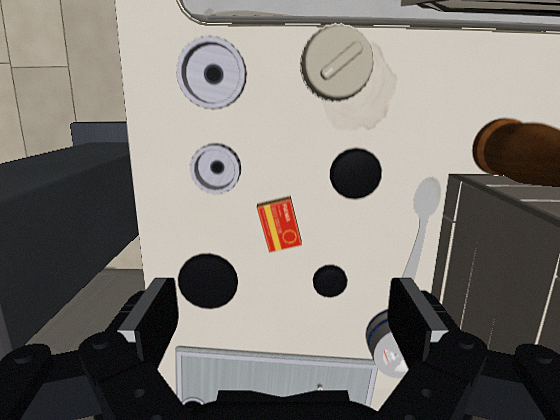

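The parts picture shows these positions:
- Large ring: (211,73)
- Medium ring: (216,168)
- Medium cap: (355,173)
- Large cap: (208,281)
- Small cap: (330,281)

I'll measure these, and check how close the blue box is to the large burner.

```bash
python3 - <<'E'
from h import *
import pickle
p=pickle.load(open("partp.pkl","rb"));im=cv2.imread("pics/part.png")
g=cv2.cvtColor(im,cv2.COLOR_BGR2HSV)
for k,(u,v),r,z in(("ringL",(211,73),44,.022),("ringM",(216,168),34,.022),("capM",(355,173),38,.014),("capL",(208,281),42,.014),("capS",(330,281),28,.014)):
    m=np.zeros(g.shape[:2],np.uint8);cv2.circle(m,(u,v),r,255,-1)
    fg=(g[:,:,2]<90) if k[0]=="c" else ((g[:,:,0]>90)&(g[:,:,0]<140)&(g[:,:,1]>20))|(g[:,:,2]<150)
    m&=np.uint8(255*fg);m=cv2.morphologyEx(m,cv2.MORPH_OPEN,np.ones((3,3)))
    c=max(cv2.findContours(m,cv2.RETR_EXTERNAL,cv2.CHAIN_APPROX_NONE)[0],key=cv2.contourArea)
    e=cv2.fitEllipse(cv2.convexHull(c));print(k,np.round(e[0],1),np.round(e[1],1),onplane(p,e[0],z).round(4),(onplane(p,(e[0][0]+e[1][0]/2,e[0][1]),z)-onplane(p,e[0],z))[0].round(4))
a=cv2.imread("pics/scene0.png")[70:200,220:390];b=cv2.imread("pics/side0.png")[230:385,290:420]
a=cv2.resize(a,None,fx=2.3,fy=2.3,interpolation=2);b=cv2.resize(b,None,fx=3,fy=3,interpolation=2)
o=np.zeros((465,800,3),np.uint8);o[:a.shape[0],:a.shape[1]]=a;o[:b.shape[0],400:400+b.shape[1]]=b
cv2.imwrite("pics/box.png",o)
E
```

```text
ringL [213.1  73.8] [19.5 21.3] [0.4484 0.2753] 0.0089
ringM [210.4 173.5] [28.  38.3] [0.4419 0.1831] 0.0137
capM [355.2 173. ] [49.6 51.8] [0.5852 0.1836] 0.0249
capL [207.5 280.7] [54.4 59.7] [0.4313 0.0619] 0.03
capS [329.5 280.6] [32.2 34. ] [0.5654 0.0636] 0.0177
```

View pics/box.png

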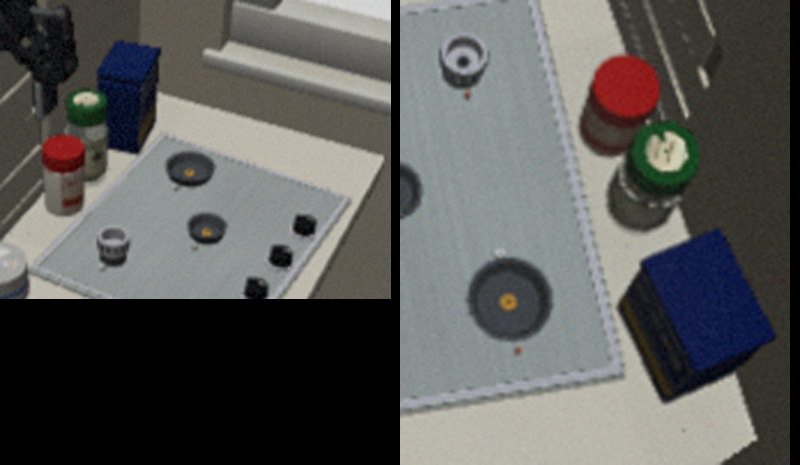

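In the box picture, the blue box's near corner runs from its base at side px (364,331) to its top at (370,320). In the parts picture the ring outlines centre on (211.5,73) and (215.5,168).

```bash
python3 - <<'E'
from h import *
import pickle
p=pickle.load(open("partp.pkl","rb"));s=bot.camera_params("side")
for uv in((211.5,73),(215.5,168)):print(onplane(p,uv,.025).round(4))
b=onplane(s,(364,331),0);b2=onplane(s,(369,390-0),0)
print("base",b.round(3),"base2",onplane(s,(290+268/3,230+400/3),0).round(3))
for h in(.08,.1,.12,.14):print(h,onplane(s,(370,320),h).round(3))
for uv in((364,331),(368,329)):print(onplane(s,uv,0).round(3))
print("hob corner",onplane(s,(290+222/3,230+375/3),.008).round(3))
E
```

```text
[0.4475 0.2759]
[0.4477 0.1892]
base [ 0.625 -0.298] base2 [ 0.635 -0.368]
0.08 [ 0.623 -0.297]
0.1 [ 0.617 -0.302]
0.12 [ 0.612 -0.306]
0.14 [ 0.606 -0.311]
[ 0.625 -0.298]
[ 0.634 -0.295]
hob corner [ 0.608 -0.346]
```

move_arm(moves=[[[1, 0.1, -0.066, 0.1, 0, 0, 0], [1, 0.1, -0.066, 0.1, 0, 0, 0], [1, 0.1, -0.066, 0.1, 0, 0, 0], [1, 0.1, -0.066, 0.1, 0, 0, 0], [1, 0.1, -0.066, 0.1, 0, 0, 0]]])

```text
clock: 2.65
position: [0.448, 0.2703, 0.1056]
tool_rot: [-3.14, 0.001, 1.573]
force: [0.6, -0.8, 1.2]
grip_width: 0.0852
finger_force: 0.0
```

```bash
python3 - <<'E'
from h import *
s=bot.observe();p=bot.camera_params("wrist");im=bot.grab_frame("wrist");s2=bot.observe()
for q in(s,s2):print(q["clock"],q["position"].round(4),q["tool_rot"].round(4))
f=210/np.tan(np.radians(p["vertical_fov"]/2));K=np.array([[f,0,p["cx"]],[0,f,p["cy"]],[0,0,1.]])
for X in((.4475,.2759,.027),(.4477,.1892,.027)):
    uv=cv2.projectPoints(np.array([X]),cv2.Rodrigues(p["R"])[0],p["t"],K,p["D"])[0][0,0];print(uv)
    cv2.circle(im,tuple(int(round(a)) for a in uv),4,(255,0,0),1)
cv2.imwrite("pics/r1.png",im[:,:,::-1])
E
```

```text
2.65 [0.448  0.2703 0.1056] [-3.1402e+00  1.0000e-03  1.5730e+00]
2.7 [0.4492 0.2695 0.1064] [3.1416e+00 6.0000e-04 1.5712e+00]
[282.83608943 202.86686078]
[282.75298211 310.4310499 ]
```

View pics/r1.png

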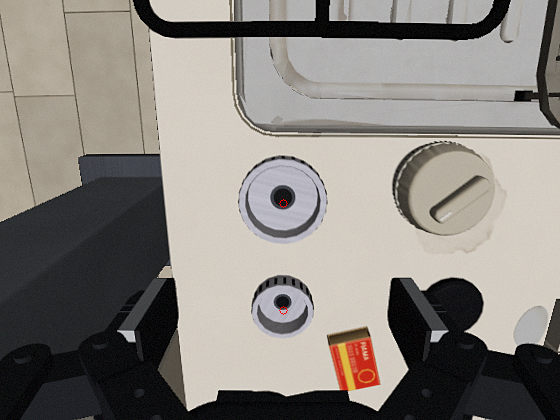

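The large ring's rim is centred at about (283.5,199.5), 3 px above my prediction, so y is about 0.278. The medium ring is likewise about 2 mm further in +y.

move_arm(moves=[[[1, 0.008, -0.001, 0.05, 0, 0, 0], [1, 0.008, -0.001, 0.09, 0, 0, 0], [1, 0.008, -0.001, 0.102, 0, 0, 0], [1, 0.008, -0.001, 0.102, 0, 0, 0], [0.5, 0.008, -0.001, 0.102, 0, 0, 0]]], force=40)

```text
clock: 3.2
position: [0.4493, 0.2778, 0.0059]
tool_rot: [3.14, -0.001, 1.57]
force: [0.4, 0.0, 0.4]
grip_width: 0.0734
finger_force: 0.0
```

move_arm(moves=[[[0.5, 0, 0, 0, 0, 0, 0], [0.5, 0, 0, 0, 0, 0, 0], [0.5, 0, 0, 0, 0, 0, 0], [0.5, 0, 0, 0, 0, 0, 0], [0.5, 0, 0, 0, 0, 0, 0]]])

```text
clock: 3.7
position: [0.448, 0.278, 0.0044]
tool_rot: [3.141, -0.0, 1.571]
force: [0.3, -0.4, 0.5]
grip_width: 0.0427
finger_force: 0.0
```

```bash
python3 - <<'E'
from h import *
s=bot.observe();im=bot.grab_frame("wrist");print(s["grip_width"],s["finger_force"])
cv2.imwrite("pics/g1.png",im[:,:,::-1])
E
```

```text
0.04267821912434851 0.0
```

View pics/g1.png

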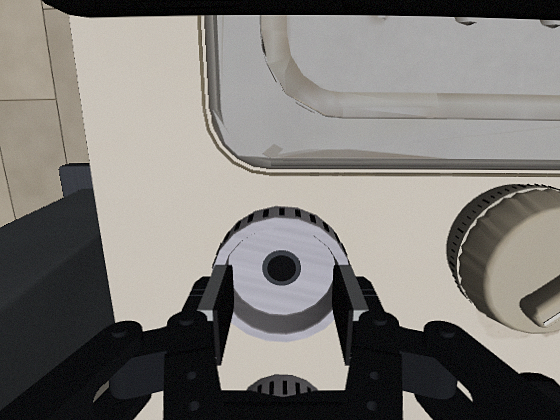

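```bash
python3 - <<'E'
import cv2
a=cv2.imread("pics/g1.png")[190:400,160:400]
a=cv2.resize(a,None,fx=2.8,fy=2.8,interpolation=cv2.INTER_CUBIC);a=cv2.convertScaleAbs(a,alpha=1.3,beta=25)
cv2.imwrite("pics/g1z.png",a)
E
```

```text
(no output)
```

View pics/g1z.png

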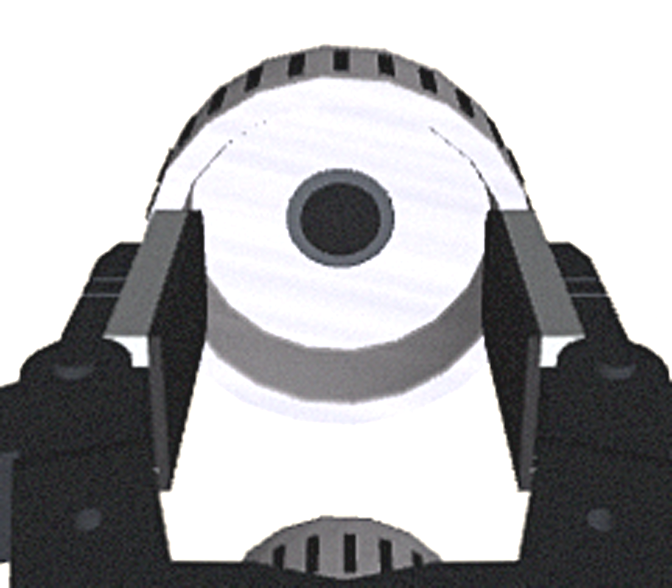

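The pads are inside the outline of the ring's rim, with no force and the opening exactly as commanded. So they are above the ring: the tips are really about 30 mm higher than I assumed. I'll open and go lower in small steps, watching the force.

move_arm(moves=[[[1, 0, 0, 0, 0, 0, 0], [1, 0, 0, 0, 0, 0, 0], [1, 0, 0, 0, 0, 0, 0], [1, 0, 0, 0, 0, 0, 0], [1, 0, 0, 0, 0, 0, 0]]])

```text
clock: 4.25
position: [0.448, 0.278, 0.0042]
tool_rot: [-3.142, 0.0, 1.571]
force: [0.7, 0.1, 0.9]
grip_width: 0.0855
finger_force: 0.0
```

move_arm(moves=[[[1, 0, 0, 0.004, 0, 0, 0], [1, 0, 0, 0.008, 0, 0, 0], [1, 0, 0, 0.012, 0, 0, 0], [1, 0, 0, 0.012, 0, 0, 0], [1, 0, 0, 0.012, 0, 0, 0]]])

```text
clock: 4.75
position: [0.4479, 0.2779, -0.008]
tool_rot: [-3.141, 0.0, 1.571]
force: [0.4, -0.1, 0.3]
grip_width: 0.085
finger_force: 0.0
```

move_arm(moves=[[[1, 0, 0, 0.003, 0, 0, 0], [1, 0, 0, 0.006, 0, 0, 0], [1, 0, 0, 0.009, 0, 0, 0], [1, 0, 0, 0.009, 0, 0, 0]]])

```text
clock: 5.15
position: [0.4478, 0.2778, -0.0173]
tool_rot: [-3.141, 0.0, 1.571]
force: [-0.6, 0.9, 0.5]
grip_width: 0.0857
finger_force: 0.0
```

```bash
python3 - <<'E'
from h import *
s=bot.observe();print(s["position"],s["force"]);im=bot.grab_frame("wrist");im2=bot.grab_frame("side")
o=np.hstack([im[180:400],cv2.resize(im2[90:170,190:280],(248,220),interpolation=2)])[:, :808]
cv2.imwrite("pics/g2.png",o[:,8:,::-1])
E
```

```text
[ 0.44780252  0.27784699 -0.01725616] [-0.6088375   0.87670279  0.47190958]
```

View pics/g2.png

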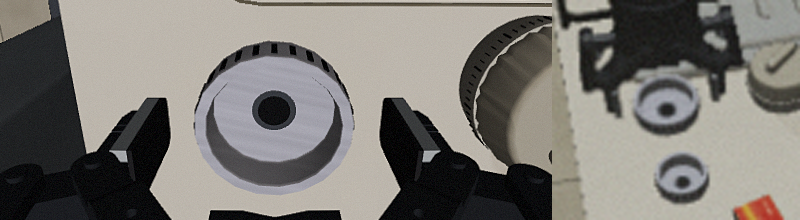

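The tips now stand at about row 278, which puts them at z of about 25 mm, level with the ring's rim. I'll go 14 mm lower and grip.

move_arm(moves=[[[1, 0, 0, 0.005, 0, 0, 0], [1, 0, 0, 0.01, 0, 0, 0], [1, 0, 0, 0.014, 0, 0, 0], [0.6, 0, 0, 0.014, 0, 0, 0], [0.6, 0, 0, 0.014, 0, 0, 0]]])

```text
clock: 5.75
position: [0.4478, 0.2781, -0.0305]
tool_rot: [-3.141, 0.0, 1.571]
force: [-3.7, -1.3, 42.8]
grip_width: 0.0608
finger_force: 63.9
```

move_arm(moves=[[[0.6, 0, 0, 0, 0, 0, 0], [0.6, 0, 0, 0, 0, 0, 0], [0.6, 0, 0, 0, 0, 0, 0], [0.6, 0, 0, 0, 0, 0, 0]]])

```text
clock: 6.15
position: [0.4479, 0.2782, -0.0302]
tool_rot: [3.142, -0.0, 1.571]
force: [-3.8, -0.6, 12.4]
grip_width: 0.0606
finger_force: 50.2
```

move_arm(moves=[[[0.6, 0, 0, -0.02, 0, 0, 0], [0.6, 0, 0, -0.06, 0, 0, 0], [0.6, 0, 0, -0.11, 0, 0, 0], [0.6, -0.03, 0, -0.14, 0, 0, 0], [0.6, -0.06, 0, -0.15, 0, 0, 0]]])

```text
clock: 6.65
position: [0.449, 0.2183, 0.1223]
tool_rot: [3.138, -0.002, 1.572]
force: [0.7, 1.0, -3.7]
grip_width: 0.0607
finger_force: 44.6
```

move_arm(moves=[[[0.6, -0.04, 0.01, 0, 0, 0, 0], [0.6, -0.085, 0.02, 0, 0, 0, 0], [0.6, -0.13, 0.03, 0, 0, 0, 0], [0.6, -0.175, 0.04, 0, 0, 0, 0], [0.6, -0.22, 0.05, 0, 0, 0, 0]]])

```text
clock: 7.15
position: [0.4981, -0.0039, 0.1194]
tool_rot: [3.141, 0.0, 1.571]
force: [1.9, -0.0, -2.0]
grip_width: 0.0602
finger_force: 44.6
```

move_arm(moves=[[[0.6, -0.045, 0.01, 0, 0, 0, 0], [0.6, -0.09, 0.02, 0, 0, 0, 0], [0.6, -0.135, 0.03, 0, 0, 0, 0], [0.6, -0.18, 0.04, 0, 0, 0, 0], [0.6, -0.22, 0.05, 0, 0, 0, 0]]])

```text
clock: 7.65
position: [0.5478, -0.2246, 0.1193]
tool_rot: [-3.142, 0.0, 1.57]
force: [2.2, 1.4, -0.8]
grip_width: 0.0604
finger_force: 44.6
```

move_arm(moves=[[[0.6, -0.04, 0, 0, 0, 0, 0], [0.6, -0.08, 0, 0, 0, 0, 0], [0.6, -0.1, 0, 0, 0, 0, 0], [0.6, -0.1, 0, 0, 0, 0, 0], [0.6, -0.1, 0, 0, 0, 0, 0]]])

```text
clock: 8.15
position: [0.5477, -0.3218, 0.119]
tool_rot: [-3.141, -0.001, 1.57]
force: [0.0, 1.5, -0.9]
grip_width: 0.0604
finger_force: 44.6
```

move_arm(moves=[[[0.6, 0, 0, 0, 0, 0, 0], [0.6, 0, 0, 0, 0, 0, 0]]])

```text
clock: 8.35
position: [0.5483, -0.3209, 0.1193]
tool_rot: [3.141, -0.0, 1.572]
force: [-0.6, -0.1, -1.9]
grip_width: 0.0605
finger_force: 44.6
```

```bash
python3 - <<'E'
from h import *
import pickle
s=bot.observe();p=bot.camera_params("wrist");im=bot.grab_frame("wrist");print(s["clock"],s["position"],s["grip_width"],s["finger_force"],s["force"])
pickle.dump(p,open("h2.pkl","wb"));cv2.imwrite("pics/h2.png",im[:,:,::-1])
E
```

```text
8.35 [ 0.54830851 -0.32088887  0.119326  ] 0.06047102419639454 44.567207344807684 [-0.55877809 -0.13314856 -1.93516278]
```

View pics/h2.png

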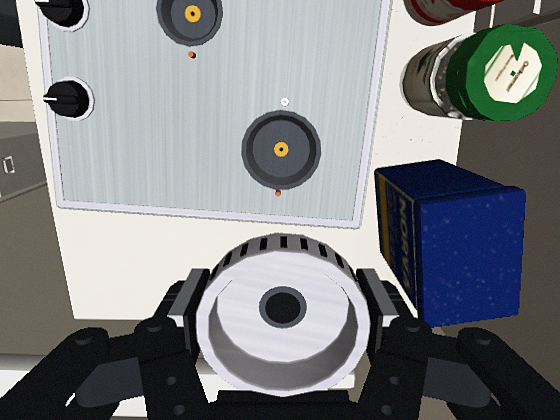

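The ring is held squarely. The large burner's rim spans columns 242–320 and rows 109–189, with its centre and jet at (281,149). The medium burner's jet is at (193,14).

```bash
python3 - <<'E'
from h import *
import pickle
p=pickle.load(open("h2.pkl","rb"));q=pickle.load(open("hobp.pkl","rb"))
for z in(.012,.018,.022):print(z,onplane(p,(281,149),z).round(4),onplane(q,(295,208),z).round(4),"M",onplane(p,(193,14),z).round(4),onplane(q,(232,115),z).round(4))
print(onplane(q,(313,17),.04))
# ring in hand: rim centre at several depths
s=bot.observe()["position"]
c,d=ray(p,(281.5,315))
for z in(.16,.17,.175,.18,.185):print(z,onplane(p,(281.5,315),z)-s[:2], (onplane(p,(367,315),z)-onplane(p,(196,315),z))[0])
E
```

```text
0.012 [ 0.5465 -0.2815] [ 0.5474 -0.2821] M [ 0.4863 -0.1892] [ 0.4859 -0.1889]
0.018 [ 0.5465 -0.2806] [ 0.5472 -0.2803] M [ 0.4877 -0.1904] [ 0.4867 -0.1886]
0.022 [ 0.5466 -0.2801] [ 0.547  -0.2791] M [ 0.4885 -0.1912] [ 0.4872 -0.1884]
[ 0.55953243 -0.10818283]
0.16 [-0.00094919 -0.00652813] 0.06887111820864378
0.17 [-9.30852078e-04  3.70224044e-05] 0.06346142953674694
0.175 [-0.00092169  0.0033196 ] 0.06075658520079852
0.18 [-0.00091252  0.00660218] 0.0580517408648501
0.185 [-0.00090335  0.00988475] 0.05534689652890179
```

move_arm(moves=[[[0.6, 0.038, -0.001, 0, 0, 0, 0], [0.6, 0.038, -0.001, 0.04, 0, 0, 0], [0.6, 0.038, -0.001, 0.08, 0, 0, 0], [0.6, 0.038, -0.001, 0.11, 0, 0, 0], [0.6, 0.038, -0.001, 0.115, 0, 0, 0]]])

```text
clock: 8.9
position: [0.5453, -0.2825, 0.0012]
tool_rot: [-3.137, -0.002, 1.572]
force: [1.0, 0.1, -1.7]
grip_width: 0.0606
finger_force: 44.5
```

move_arm(moves=[[[0.6, 0, 0, 0.005, 0, 0, 0], [0.6, 0, 0, 0.01, 0, 0, 0], [0.6, 0, 0, 0.014, 0, 0, 0], [0.6, 0, 0, 0.018, 0, 0, 0], [0.6, 0, 0, 0.02, 0, 0, 0]]])

```text
clock: 9.4
position: [0.5471, -0.2841, -0.0156]
tool_rot: [3.141, 0.0, 1.571]
force: [-0.1, 0.9, -2.4]
grip_width: 0.0604
finger_force: 44.5
```

Now the last few millimetres.

move_arm(moves=[[[0.6, 0, 0, 0.001, 0, 0, 0], [0.6, 0, 0, 0.002, 0, 0, 0], [0.6, 0, 0, 0.003, 0, 0, 0], [0.6, 0, 0, 0.003, 0, 0, 0]]])

```text
clock: 9.8
position: [0.5469, -0.2839, -0.0189]
tool_rot: [-3.141, -0.0, 1.571]
force: [-0.7, 0.3, -0.5]
grip_width: 0.0604
finger_force: 44.6
```

move_arm(moves=[[[0.6, 0, 0, 0.001, 0, 0, 0], [0.6, 0, 0, 0.001, 0, 0, 0], [1, 0, 0, 0.001, 0, 0, 0], [1, 0, 0, 0.001, 0, 0, 0], [1, 0, 0, 0.001, 0, 0, 0]]])

```text
clock: 10.3
position: [0.5469, -0.2839, -0.0199]
tool_rot: [-3.141, -0.0, 1.571]
force: [-1.0, 1.9, 0.1]
grip_width: 0.0851
finger_force: 0.0
```

move_arm(moves=[[[1, 0, 0, -0.03, 0, 0, 0], [1, 0, 0, -0.08, 0, 0, 0], [1, 0, 0, -0.13, 0, 0, 0], [1, 0, 0, -0.14, 0, 0, 0], [1, 0, 0, -0.14, 0, 0, 0]]])

```text
clock: 10.8
position: [0.548, -0.2847, 0.1224]
tool_rot: [3.138, 0.002, 1.57]
force: [-0.7, 0.1, -0.6]
grip_width: 0.0854
finger_force: 0.0
```

```bash
python3 - <<'E'
from h import *
import pickle
s=bot.observe();p=bot.camera_params("wrist");im=bot.grab_frame("wrist");print(s["clock"],s["position"],s["force"])
pickle.dump(p,open("a.pkl","wb"));cv2.imwrite("pics/a.png",im[:,:,::-1])
E
```

```text
10.8 [ 0.54802851 -0.28469946  0.12243922] [-0.71693749  0.14840574 -0.64236795]
```

View pics/a.png

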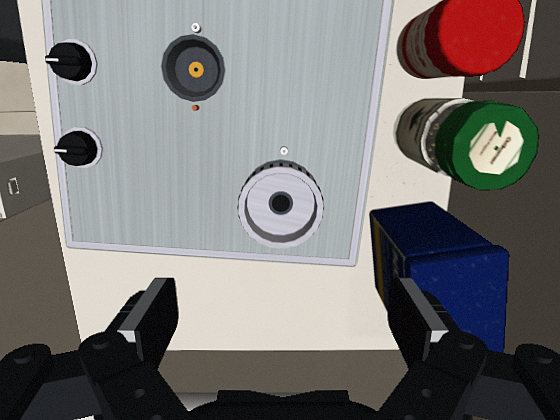

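The large ring sits level in its base, with its rim centred at about (280.5,206.5). The medium burner's jet is at (196,69). Next is the medium ring.

move_arm(moves=[[[0.75, 0.045, -0.01, 0, 0, 0, 0], [0.75, 0.09, -0.02, 0, 0, 0, 0], [0.75, 0.135, -0.03, 0, 0, 0, 0], [0.75, 0.18, -0.04, 0, 0, 0, 0], [0.75, 0.225, -0.05, 0, 0, 0, 0]]])

```text
clock: 11.35
position: [0.4955, -0.0574, 0.1188]
tool_rot: [-3.139, -0.0, 1.571]
force: [1.0, -0.3, -0.3]
grip_width: 0.0642
finger_force: 0.0
```

move_arm(moves=[[[0.75, 0.045, -0.01, 0, 0, 0, 0], [0.75, 0.09, -0.02, 0, 0, 0, 0], [0.75, 0.135, -0.03, 0, 0, 0, 0], [0.75, 0.18, -0.04, 0, 0, 0, 0], [0.75, 0.225, -0.049, 0, 0, 0, 0]]])

```text
clock: 11.85
position: [0.4465, 0.1674, 0.1189]
tool_rot: [-3.14, 0.001, 1.571]
force: [1.7, -0.0, -0.0]
grip_width: 0.0643
finger_force: 0.0
```

move_arm(moves=[[[0.75, 0.025, 0, 0.03, 0, 0, 0], [0.75, 0.025, 0, 0.05, 0, 0, 0], [0.75, 0.025, 0, 0.05, 0, 0, 0], [0.75, 0.025, 0, 0.05, 0, 0, 0]]])

```text
clock: 12.25
position: [0.4475, 0.1902, 0.0696]
tool_rot: [-3.14, 0.001, 1.57]
force: [-0.3, 0.1, -0.4]
grip_width: 0.0641
finger_force: 0.0
```

```bash
python3 - <<'E'
from h import *
import pickle
p=pickle.load(open("a.pkl","rb"))
print("ringL",onplane(p,(280.5,206.5),.04).round(4),onplane(p,(323,206),.04)-onplane(p,(238,206),.04),"burM",onplane(p,(194,68.5),.021).round(4))
s=bot.observe();p=bot.camera_params("wrist");im=bot.grab_frame("wrist");print(s["clock"],s["position"],s["grip_width"])
cv2.imwrite("pics/b.png",im[:,:,::-1])
g=cv2.cvtColor(im,cv2.COLOR_RGB2HSV);np.set_printoptions(linewidth=250)
f=210/np.tan(np.radians(p["vertical_fov"]/2));K=np.array([[f,0,p["cx"]],[0,f,p["cy"]],[0,0,1.]])
u,v=cv2.projectPoints(np.array([[.4477,.191,.029]]),cv2.Rodrigues(p["R"])[0],p["t"],K,p["D"])[0][0,0];print(u,v)
# worktop colour is warm (R>B): ring is bluish/grey
w=(im[:,:,0].astype(int)-im[:,:,2])<6
u,v=int(u),int(v)
m=np.uint8(w)*255;c=np.zeros_like(m);cv2.circle(c,(u,v),75,255,-1);m&=c
m=cv2.morphologyEx(m,cv2.MORPH_OPEN,np.ones((5,5)))
for cc in cv2.findContours(m,cv2.RETR_EXTERNAL,2)[0]:
    if cv2.contourArea(cc)>800:print(cv2.boundingRect(cc),cv2.contourArea(cc))
E
```

```text
ringL [ 0.5463 -0.283 ] [ 6.06879474e-02 -5.63893446e-05] burM [ 0.4866 -0.1889]
12.25 [0.44746501 0.19020818 0.0696356 ] 0.06409979604217662
284.0104252674417 227.9751130988867
(245, 188, 77, 78) 4703.5
```

move_arm(moves=[[[0.75, 0, 0, 0.045, 0, 0, 0], [0.75, 0, 0, 0.08, 0, 0, 0], [0.75, 0, 0, 0.094, 0, 0, 0], [0.75, 0, 0, 0.094, 0, 0, 0], [0.4, 0, 0, 0.094, 0, 0, 0]]])

```text
clock: 12.8
position: [0.4486, 0.1907, -0.0228]
tool_rot: [3.141, -0.0, 1.57]
force: [-0.4, -1.2, 0.4]
grip_width: 0.0508
finger_force: 0.0
```

move_arm(moves=[[[0.4, 0, 0, 0, 0, 0, 0], [0.4, 0, 0, 0, 0, 0, 0], [0.4, 0, 0, 0, 0, 0, 0]]])

```text
clock: 13.1
position: [0.4489, 0.1911, -0.0224]
tool_rot: [3.14, -0.001, 1.57]
force: [-2.2, -2.3, 12.0]
grip_width: 0.0467
finger_force: 42.1
```

move_arm(moves=[[[0.4, 0, 0, -0.02, 0, 0, 0], [0.4, 0, 0, -0.06, 0, 0, 0], [0.4, -0.01, 0.0, -0.1, 0, 0, 0], [0.4, -0.05, 0.01, -0.12, 0, 0, 0], [0.4, -0.09, 0.02, -0.12, 0, 0, 0]]])

```text
clock: 13.6
position: [0.4699, 0.1008, 0.0999]
tool_rot: [3.136, -0.002, 1.573]
force: [0.8, -0.5, -2.5]
grip_width: 0.0463
finger_force: 41.9
```

move_arm(moves=[[[0.4, -0.045, 0.005, 0, 0, 0, 0], [0.4, -0.09, 0.01, 0, 0, 0, 0], [0.4, -0.135, 0.015, 0, 0, 0, 0], [0.4, -0.18, 0.018, 0, 0, 0, 0], [0.4, -0.22, 0.018, 0, 0, 0, 0]]])

```text
clock: 14.1
position: [0.4862, -0.1215, 0.0972]
tool_rot: [3.14, 0.0, 1.57]
force: [1.2, 0.1, -1.4]
grip_width: 0.0463
finger_force: 41.9
```

move_arm(moves=[[[0.4, -0.04, 0, 0, 0, 0, 0], [0.4, -0.07, 0, 0.02, 0, 0, 0], [0.4, -0.07, 0, 0.05, 0, 0, 0], [0.4, -0.07, 0, 0.07, 0, 0, 0], [0.4, -0.07, 0, 0.07, 0, 0, 0]]])

```text
clock: 14.6
position: [0.4848, -0.1889, 0.0249]
tool_rot: [-3.139, -0.001, 1.57]
force: [-0.8, 0.2, -0.9]
grip_width: 0.0466
finger_force: 41.8
```

move_arm(moves=[[[0.4, 0, 0, 0, 0, 0, 0], [0.4, 0, 0, 0, 0, 0, 0]]])

```text
clock: 14.8
position: [0.4868, -0.1891, 0.0277]
tool_rot: [3.14, 0.001, 1.571]
force: [-0.1, -0.1, -2.2]
grip_width: 0.0467
finger_force: 41.8
```

move_arm(moves=[[[0.4, 0, 0, 0.012, 0, 0, 0], [0.4, 0, 0, 0.022, 0, 0, 0], [0.4, 0, 0, 0.03, 0, 0, 0], [0.4, 0, 0, 0.035, 0, 0, 0], [0.4, 0, 0, 0.035, 0, 0, 0]]])

```text
clock: 15.3
position: [0.4855, -0.1888, -0.0097]
tool_rot: [-3.14, -0.0, 1.571]
force: [0.3, -0.4, -1.5]
grip_width: 0.0466
finger_force: 41.9
```

move_arm(moves=[[[0.4, 0, 0, 0.001, 0, 0, 0], [0.4, 0, 0, 0.002, 0, 0, 0], [0.4, 0, 0, 0.003, 0, 0, 0], [0.4, 0, 0, 0.004, 0, 0, 0], [0.4, 0, 0, 0.004, 0, 0, 0]]])

```text
clock: 15.8
position: [0.4862, -0.1892, -0.0115]
tool_rot: [3.141, 0.001, 1.571]
force: [-8.5, 2.9, 29.4]
grip_width: 0.0467
finger_force: 44.4
```

move_arm(moves=[[[0.75, 0, 0, -0.001, 0, 0, 0], [0.75, 0, 0, -0.001, 0, 0, 0], [0.75, 0, 0, -0.001, 0, 0, 0], [0.75, 0, 0, -0.03, 0, 0, 0], [1, 0, 0, -0.08, 0, 0, 0]]])

```text
clock: 16.3
position: [0.4842, -0.1883, 0.0658]
tool_rot: [-3.137, -0.002, 1.571]
force: [0.4, -0.8, 0.9]
grip_width: 0.0766
finger_force: 0.0
```

move_arm(moves=[[[1, -0.04, 0.02, -0.04, 0, 0, 0], [1, -0.06, 0.02, -0.06, 0, 0, 0], [1, -0.06, 0.02, -0.06, 0, 0, 0], [1, -0.06, 0.02, -0.06, 0, 0, 0], [1, -0.06, 0.02, -0.06, 0, 0, 0]]])

```text
clock: 16.8
position: [0.5054, -0.2479, 0.1262]
tool_rot: [-3.14, -0.001, 1.572]
force: [-0.4, -0.0, -1.2]
grip_width: 0.0854
finger_force: 0.0
```

```bash
python3 - <<'E'
from h import *
import pickle
s=bot.observe();p=bot.camera_params("wrist");im=bot.grab_frame("wrist");print(s["clock"],s["position"],s["force"])
pickle.dump(p,open("c.pkl","wb"));cv2.imwrite("pics/c.png",im[:,:,::-1])
E
```

```text
16.8 [ 0.50539729 -0.24791294  0.12617242] [-0.41043393 -0.04185372 -1.22421368]
```

View pics/c.png

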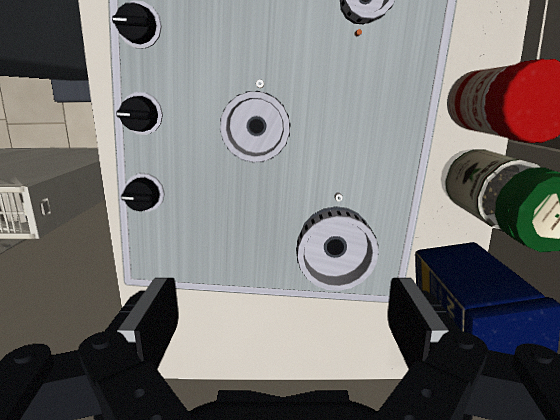

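Both rings lie flat in their bases. The medium rim is centred at about (255,126) and the large one at (337.5,251). Next is the large cap.

move_arm(moves=[[[1, 0.045, -0.012, 0, 0, 0, 0], [1, 0.09, -0.024, 0, 0, 0, 0], [1, 0.135, -0.036, 0, 0, 0, 0], [1, 0.18, -0.048, 0, 0, 0, 0], [1, 0.225, -0.06, 0, 0, 0, 0]]])

```text
clock: 17.35
position: [0.4445, -0.0218, 0.1266]
tool_rot: [-3.14, -0.0, 1.572]
force: [1.4, 0.6, -0.1]
grip_width: 0.0855
finger_force: 0.0
```

move_arm(moves=[[[1, 0.045, -0.01, 0, 0, 0, 0], [1, 0.085, -0.014, 0.02, 0, 0, 0], [1, 0.085, -0.014, 0.05, 0, 0, 0], [1, 0.085, -0.014, 0.05, 0, 0, 0], [1, 0.085, -0.014, 0.05, 0, 0, 0]]])

```text
clock: 17.85
position: [0.4312, 0.0607, 0.077]
tool_rot: [-3.139, 0.001, 1.571]
force: [0.5, 0.7, 0.2]
grip_width: 0.0855
finger_force: 0.0
```

```bash
cat >> h.py <<'E'
def cap(X,r,z=.015):
    "dark blob nearest to X: centre on plane z"
    s=bot.observe();p=bot.camera_params("wrist");im=bot.grab_frame("wrist")
    f=210/np.tan(np.radians(p["vertical_fov"]/2));K=np.array([[f,0,p["cx"]],[0,f,p["cy"]],[0,0,1.]])
    uv=cv2.projectPoints(np.array([[X[0],X[1],z]]),cv2.Rodrigues(p["R"])[0],p["t"],K,p["D"])[0][0,0]
    m=np.uint8(255*(im.max(2)<70));k=np.zeros_like(m);cv2.circle(k,tuple(int(a) for a in uv),r,255,-1)
    m=cv2.morphologyEx(m&k,cv2.MORPH_OPEN,np.ones((5,5)))
    c=max(cv2.findContours(m,cv2.RETR_EXTERNAL,cv2.CHAIN_APPROX_NONE)[0],key=cv2.contourArea)
    x,y,w,h=cv2.boundingRect(c);q=(x+w/2,y+h/2)
    print(s["clock"],"tcp",s["position"].round(4),"pred",uv.round(1),"box",(x,y,w,h),"pos",onplane(p,q,z).round(4),
      "width",(onplane(p,(x+w,q[1]),z)-onplane(p,(x,q[1]),z))[0].round(4))
    return im
E
python3 - <<'E'
from h import *
import pickle
p=pickle.load(open("c.pkl","rb"))
print("rM",onplane(p,(255,126),.04).round(4),"rL",onplane(p,(337.5,252),.04).round(4))
im=cap((.4313,.063),75)
cv2.imwrite("pics/d.png",im[:,:,::-1])
E
```

```text
rM [ 0.4859 -0.19  ] rL [ 0.5462 -0.2828]
17.85 tcp [0.4312 0.0607 0.077 ] pred [283.7 214.7] box (235, 167, 98, 96) pos [0.4315 0.0628] width 0.0648
```

move_arm(moves=[[[1, 0.002, 0, 0.045, 0, 0, 0], [1, 0.002, 0, 0.08, 0, 0, 0], [1, 0.002, 0, 0.1, 0, 0, 0], [1, 0.002, 0, 0.107, 0, 0, 0], [1, 0.002, 0, 0.107, 0, 0, 0]]])

```text
clock: 18.4
position: [0.4322, 0.0625, -0.0295]
tool_rot: [-3.141, 0.0, 1.57]
force: [0.4, -0.8, 1.1]
grip_width: 0.0855
finger_force: 0.0
```

move_arm(moves=[[[0.6, 0, 0, 0, 0, 0, 0], [0.6, 0, 0, 0, 0, 0, 0], [0.6, 0, 0, 0, 0, 0, 0], [0.6, 0, 0, 0, 0, 0, 0]]])

```text
clock: 18.8
position: [0.4329, 0.0628, -0.0283]
tool_rot: [3.139, -0.0, 1.57]
force: [-2.1, -1.0, 12.6]
grip_width: 0.064
finger_force: 40.5
```

move_arm(moves=[[[0.6, 0, 0, -0.02, 0, 0, 0], [0.6, 0, 0, -0.06, 0, 0, 0], [0.6, -0.01, 0.0, -0.1, 0, 0, 0], [0.6, -0.04, 0.02, -0.12, 0, 0, 0], [0.6, -0.08, 0.04, -0.12, 0, 0, 0]]])

```text
clock: 19.3
position: [0.4744, -0.0169, 0.0945]
tool_rot: [3.135, -0.001, 1.573]
force: [1.0, -0.5, -3.3]
grip_width: 0.0638
finger_force: 46.0
```

move_arm(moves=[[[0.6, -0.045, 0.015, 0, 0, 0, 0], [0.6, -0.09, 0.03, 0, 0, 0, 0], [0.6, -0.135, 0.045, 0, 0, 0, 0], [0.6, -0.18, 0.06, 0, 0, 0, 0], [0.6, -0.225, 0.074, 0, 0, 0, 0]]])

```text
clock: 19.8
position: [0.5463, -0.2443, 0.0917]
tool_rot: [3.14, 0.0, 1.57]
force: [1.1, 1.8, -1.7]
grip_width: 0.0634
finger_force: 46.0
```

move_arm(moves=[[[0.6, -0.04, 0, 0, 0, 0, 0], [0.6, -0.041, 0, 0.02, 0, 0, 0], [0.6, -0.041, 0, 0.05, 0, 0, 0], [0.6, -0.041, 0, 0.06, 0, 0, 0], [0.6, -0.041, 0, 0.06, 0, 0, 0]]])

```text
clock: 20.3
position: [0.5453, -0.2826, 0.0299]
tool_rot: [-3.14, -0.001, 1.571]
force: [-0.0, 0.3, -1.4]
grip_width: 0.0635
finger_force: 46.0
```

move_arm(moves=[[[0.6, 0, 0, 0, 0, 0, 0], [0.6, 0, 0, 0, 0, 0, 0], [0.6, 0, 0, 0, 0, 0, 0]]])

```text
clock: 20.6
position: [0.5466, -0.2832, 0.0314]
tool_rot: [3.14, 0.001, 1.571]
force: [-0.9, -0.7, -1.8]
grip_width: 0.0638
finger_force: 46.0
```

Good. Lowering 27 mm to home.

move_arm(moves=[[[0.6, 0, 0, 0.01, 0, 0, 0], [0.6, 0, 0, 0.018, 0, 0, 0], [0.6, 0, 0, 0.022, 0, 0, 0], [0.6, 0, 0, 0.024, 0, 0, 0], [0.6, 0, 0, 0.024, 0, 0, 0]]])

```text
clock: 21.1
position: [0.5458, -0.2829, 0.0057]
tool_rot: [-3.141, -0.0, 1.571]
force: [0.2, 0.7, -1.1]
grip_width: 0.0632
finger_force: 46.0
```

move_arm(moves=[[[0.6, 0, 0, 0.001, 0, 0, 0], [0.6, 0, 0, 0.002, 0, 0, 0], [0.6, 0, 0, 0.003, 0, 0, 0], [0.6, 0, 0, 0.003, 0, 0, 0]]])

```text
clock: 21.5
position: [0.5461, -0.2831, 0.0038]
tool_rot: [3.141, 0.0, 1.571]
force: [-2.8, 1.5, 8.4]
grip_width: 0.0634
finger_force: 46.8
```

move_arm(moves=[[[1, 0, 0, 0, 0, 0, 0], [1, 0, 0, 0, 0, 0, 0], [1, 0, 0, 0, 0, 0, 0], [1, 0, 0, -0.03, 0, 0, 0], [1, 0, 0, -0.08, 0, 0, 0]]])

```text
clock: 22.0
position: [0.5443, -0.2821, 0.0815]
tool_rot: [-3.137, -0.002, 1.571]
force: [0.4, -0.1, 0.1]
grip_width: 0.0853
finger_force: 0.0
```

move_arm(moves=[[[0.85, 0, 0, -0.03, 0, 0, 0], [0.85, 0.04, 0, -0.04, 0, 0, 0], [0.85, 0.085, 0, -0.04, 0, 0, 0], [0.85, 0.13, 0.01, -0.04, 0, 0, 0], [0.85, 0.175, 0.02, -0.04, 0, 0, 0]]])

```text
clock: 22.5
position: [0.566, -0.1066, 0.1235]
tool_rot: [3.141, 0.0, 1.57]
force: [1.1, 0.1, -0.3]
grip_width: 0.0725
finger_force: 0.0
```

move_arm(moves=[[[0.85, 0.045, 0, 0, 0, 0, 0], [0.85, 0.09, 0.005, 0, 0, 0, 0], [0.85, 0.135, 0.01, 0, 0, 0, 0], [0.85, 0.18, 0.015, 0, 0, 0, 0], [0.85, 0.225, 0.019, 0, 0, 0, 0]]])

```text
clock: 23.0
position: [0.585, 0.1188, 0.1233]
tool_rot: [3.141, 0.0, 1.571]
force: [0.7, -0.9, -0.8]
grip_width: 0.0724
finger_force: 0.0
```

move_arm(moves=[[[0.85, 0.045, 0, 0.01, 0, 0, 0], [0.85, 0.067, 0, 0.03, 0, 0, 0], [0.85, 0.067, 0, 0.05, 0, 0, 0], [0.85, 0.067, 0, 0.05, 0, 0, 0], [0.85, 0.067, 0, 0.05, 0, 0, 0]]])

```text
clock: 23.5
position: [0.585, 0.1834, 0.0734]
tool_rot: [-3.141, 0.0, 1.57]
force: [0.9, 0.2, -0.1]
grip_width: 0.0729
finger_force: 0.0
```

```bash
python3 - <<'E'
from h import *
im=cap((.585,.185),65)
cv2.imwrite("pics/e.png",im[:,:,::-1])
E
```

```text
23.5 tcp [0.585  0.1834 0.0734] pred [283.3 217.4] box (245, 180, 79, 76) pos [0.5858 0.1846] width 0.0515
```

move_arm(moves=[[[0.85, 0.001, 0.001, 0.045, 0, 0, 0], [0.85, 0.001, 0.001, 0.08, 0, 0, 0], [0.85, 0.001, 0.001, 0.095, 0, 0, 0], [0.85, 0.001, 0.001, 0.101, 0, 0, 0], [0.85, 0.001, 0.001, 0.101, 0, 0, 0]]])

```text
clock: 24.05
position: [0.5866, 0.1849, -0.027]
tool_rot: [3.141, -0.0, 1.57]
force: [1.0, 0.3, 0.9]
grip_width: 0.0723
finger_force: 0.0
```

move_arm(moves=[[[0.45, 0, 0, 0, 0, 0, 0], [0.45, 0, 0, 0, 0, 0, 0], [0.45, 0, 0, 0, 0, 0, 0], [0.45, 0, 0, 0, 0, 0, 0], [0.45, 0, 0, 0, 0, 0, 0]]])

```text
clock: 24.55
position: [0.5871, 0.1852, -0.0258]
tool_rot: [3.139, -0.001, 1.571]
force: [-2.2, -1.2, 11.6]
grip_width: 0.0499
finger_force: 39.4
```

move_arm(moves=[[[0.45, 0, 0, -0.02, 0, 0, 0], [0.45, 0, 0, -0.06, 0, 0, 0], [0.45, -0.01, -0.01, -0.1, 0, 0, 0], [0.45, -0.045, -0.025, -0.12, 0, 0, 0], [0.45, -0.08, -0.04, -0.12, 0, 0, 0]]])

```text
clock: 25.05
position: [0.5474, 0.105, 0.0961]
tool_rot: [3.136, -0.001, 1.572]
force: [1.7, -1.4, -2.4]
grip_width: 0.0494
finger_force: 42.0
```

move_arm(moves=[[[0.45, -0.045, -0.015, 0, 0, 0, 0], [0.45, -0.09, -0.03, 0, 0, 0, 0], [0.45, -0.135, -0.045, 0, 0, 0, 0], [0.45, -0.18, -0.055, 0, 0, 0, 0], [0.45, -0.225, -0.0605, 0, 0, 0, 0]]])

```text
clock: 25.55
position: [0.4849, -0.1219, 0.0934]
tool_rot: [3.14, 0.001, 1.571]
force: [0.8, -0.4, -0.5]
grip_width: 0.0495
finger_force: 42.0
```

move_arm(moves=[[[0.45, -0.045, 0, 0, 0, 0, 0], [0.45, -0.07, 0, 0.02, 0, 0, 0], [0.45, -0.07, 0, 0.05, 0, 0, 0], [0.45, -0.07, 0, 0.06, 0, 0, 0], [0.45, -0.07, 0, 0.06, 0, 0, 0]]])

```text
clock: 26.05
position: [0.4851, -0.1893, 0.0319]
tool_rot: [-3.14, -0.001, 1.572]
force: [-0.3, -0.3, -0.5]
grip_width: 0.0499
finger_force: 42.1
```

move_arm(moves=[[[0.45, 0, 0, 0, 0, 0, 0], [0.45, 0, 0, 0, 0, 0, 0], [0.45, 0, 0, 0, 0, 0, 0]]])

```text
clock: 26.35
position: [0.4861, -0.1899, 0.0332]
tool_rot: [3.14, 0.0, 1.571]
force: [-0.8, 0.8, -1.3]
grip_width: 0.0501
finger_force: 42.1
```

Lowering 27 mm, the last part slowly.

move_arm(moves=[[[0.45, 0, 0, 0.01, 0, 0, 0], [0.45, 0, 0, 0.018, 0, 0, 0], [0.45, 0, 0, 0.022, 0, 0, 0], [0.45, 0, 0, 0.024, 0, 0, 0], [0.45, 0, 0, 0.024, 0, 0, 0]]])

```text
clock: 26.85
position: [0.4853, -0.1899, 0.0078]
tool_rot: [-3.141, -0.0, 1.571]
force: [0.9, -0.2, -0.6]
grip_width: 0.0493
finger_force: 42.1
```

move_arm(moves=[[[0.45, 0, 0, 0.001, 0, 0, 0], [0.45, 0, 0, 0.002, 0, 0, 0], [0.45, 0, 0, 0.003, 0, 0, 0], [0.45, 0, 0, 0.003, 0, 0, 0]]])

```text
clock: 27.25
position: [0.4857, -0.1901, 0.0061]
tool_rot: [3.141, 0.0, 1.571]
force: [-4.8, 2.2, 18.9]
grip_width: 0.0494
finger_force: 43.6
```

move_arm(moves=[[[0.85, 0, 0, 0, 0, 0, 0], [0.85, 0, 0, 0, 0, 0, 0], [0.85, 0, 0, 0, 0, 0, 0], [0.85, 0, 0, -0.03, 0, 0, 0], [0.85, 0, 0, -0.08, 0, 0, 0]]])

```text
clock: 27.75
position: [0.4838, -0.1893, 0.0839]
tool_rot: [-3.137, -0.002, 1.571]
force: [1.5, -1.4, 1.3]
grip_width: 0.0726
finger_force: 0.0
```

move_arm(moves=[[[0.75, 0, 0.02, -0.04, 0, 0, 0], [0.75, 0.03, 0.05, -0.04, 0, 0, 0], [0.75, 0.04, 0.06, -0.04, 0, 0, 0], [0.75, 0.04, 0.06, -0.04, 0, 0, 0], [0.75, 0.04, 0.06, -0.04, 0, 0, 0]]])

```text
clock: 28.25
position: [0.5447, -0.1502, 0.1245]
tool_rot: [-3.14, 0.0, 1.571]
force: [0.4, -0.8, 0.3]
grip_width: 0.064
finger_force: 0.0
```

```bash
python3 - <<'E'
from h import *
import pickle
s=bot.observe();p=bot.camera_params("wrist");im=bot.grab_frame("wrist");print(s["clock"],s["position"])
pickle.dump(p,open("f.pkl","wb"));cv2.imwrite("pics/f.png",im[:,:,::-1])
f=210/np.tan(np.radians(p["vertical_fov"]/2));K=np.array([[f,0,p["cx"]],[0,f,p["cy"]],[0,0,1.]])
uv=cv2.projectPoints(np.array([[.559,-.106,.03]]),cv2.Rodrigues(p["R"])[0],p["t"],K,p["D"])[0][0,0];print(uv)
u,v=uv.astype(int);g=im.max(2)
for t in(70,100):
    m=np.uint8(255*(g<t));k=np.zeros_like(m);cv2.circle(k,(u,v),34,255,-1);m&=k
    for c in cv2.findContours(m,cv2.RETR_LIST,cv2.CHAIN_APPROX_NONE)[0]:
        if cv2.contourArea(c)>40:
            x,y,w,h=cv2.boundingRect(c);q=(x+w/2,y+h/2);print(t,(x,y,w,h),[onplane(p,q,z).round(4) for z in(.024,.032,.04)])
o=cv2.resize(im[max(v-60,0):v+60,u-80:u+80],None,fx=3,fy=3,interpolation=2);cv2.imwrite("pics/fz.png",o[:,:,::-1]);print(u-80,max(v-60,0))
E
```

```text
28.25 [ 0.54466937 -0.15022309  0.12451611]
[303.67278663 144.66125629]
70 (298, 138, 11, 12) [array([ 0.5592, -0.1063]), array([ 0.5588, -0.1053]), array([ 0.5583, -0.1043])]
100 (297, 138, 13, 13) [array([ 0.5592, -0.1066]), array([ 0.5588, -0.1056]), array([ 0.5583, -0.1046])]
100 (298, 133, 26, 32) [array([ 0.5647, -0.1099]), array([ 0.5641, -0.1088]), array([ 0.5635, -0.1077])]
223 84
```

View pics/fz.png

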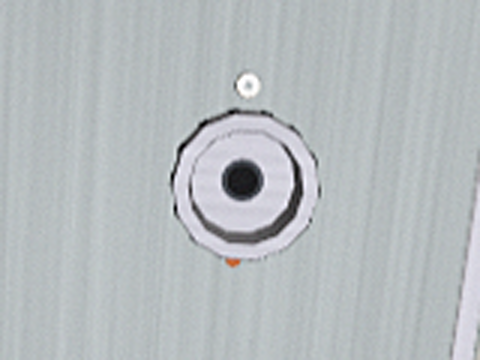

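The close-up shows the small burner's rim centred at about (304.7,145.7), and its hole at (304,144). That puts the burner at about (0.559, -0.106). Now the small cap.

move_arm(moves=[[[0.75, 0.045, 0.01, 0, 0, 0, 0], [0.75, 0.09, 0.02, 0, 0, 0, 0], [0.75, 0.135, 0.02, 0, 0, 0, 0], [0.75, 0.18, 0.02, 0, 0, 0, 0], [0.75, 0.2145, 0.02, 0, 0, 0, 0]]])

```text
clock: 28.8
position: [0.5647, 0.0662, 0.1249]
tool_rot: [-3.141, -0.0, 1.571]
force: [0.8, -0.3, -0.3]
grip_width: 0.0641
finger_force: 0.0
```

move_arm(moves=[[[0.75, 0, 0, 0.03, 0, 0, 0], [0.75, 0, 0, 0.05, 0, 0, 0], [0.75, 0, 0, 0.05, 0, 0, 0], [0.75, 0, 0, 0.05, 0, 0, 0]]])

```text
clock: 29.2
position: [0.5653, 0.0635, 0.0754]
tool_rot: [-3.141, 0.0, 1.57]
force: [0.7, -0.5, 0.8]
grip_width: 0.0644
finger_force: 0.0
```

```bash
python3 - <<'E'
from h import *
im=cap((.5655,.0645),50)
E
```

```text
29.2 tcp [0.5653 0.0635 0.0754] pred [283.8 217.5] box (256, 190, 57, 56) pos [0.566  0.0641] width 0.0375
```

move_arm(moves=[[[0.75, 0.0005, 0.001, 0.045, 0, 0, 0], [0.75, 0.0005, 0.001, 0.08, 0, 0, 0], [0.75, 0.0005, 0.001, 0.095, 0, 0, 0], [0.75, 0.0005, 0.001, 0.0995, 0, 0, 0], [0.75, 0.0005, 0.001, 0.0995, 0, 0, 0]]])

```text
clock: 29.75
position: [0.5671, 0.0649, -0.0234]
tool_rot: [3.141, -0.0, 1.57]
force: [-0.1, 0.5, 0.5]
grip_width: 0.0647
finger_force: 0.0
```

move_arm(moves=[[[0.3, 0, 0, 0, 0, 0, 0], [0.3, 0, 0, 0, 0, 0, 0], [0.3, 0, 0, 0, 0, 0, 0], [0.3, 0, 0, 0, 0, 0, 0], [0.3, 0, 0, 0, 0, 0, 0]]])

```text
clock: 30.25
position: [0.5675, 0.0651, -0.0228]
tool_rot: [3.139, -0.0, 1.571]
force: [-1.6, -0.4, 10.7]
grip_width: 0.0357
finger_force: 38.7
```

move_arm(moves=[[[0.3, 0, 0, -0.02, 0, 0, 0], [0.3, 0, 0, -0.06, 0, 0, 0], [0.3, 0, 0, -0.1, 0, 0, 0], [0.3, -0.03, -0.004, -0.11, 0, 0, 0], [0.3, -0.07, -0.008, -0.11, 0, 0, 0]]])

```text
clock: 30.75
position: [0.56, -0.0039, 0.0888]
tool_rot: [3.137, -0.001, 1.574]
force: [1.2, -0.0, -1.6]
grip_width: 0.0357
finger_force: 40.3
```

move_arm(moves=[[[0.3, -0.045, 0, 0, 0, 0, 0], [0.3, -0.08, 0, 0, 0, 0, 0], [0.3, -0.1, 0, 0, 0, 0, 0], [0.3, -0.1005, 0, 0.03, 0, 0, 0], [0.3, -0.1005, 0, 0.05, 0, 0, 0]]])

```text
clock: 31.25
position: [0.5585, -0.1067, 0.0356]
tool_rot: [3.14, 0.0, 1.569]
force: [-0.1, 1.1, -0.7]
grip_width: 0.0353
finger_force: 40.3
```

move_arm(moves=[[[0.3, 0, 0, 0, 0, 0, 0], [0.3, 0, 0, 0, 0, 0, 0], [0.3, 0, 0, 0, 0, 0, 0], [0.3, 0, 0, 0, 0, 0, 0]]])

```text
clock: 31.65
position: [0.5591, -0.1055, 0.0369]
tool_rot: [3.14, 0.0, 1.571]
force: [0.5, 0.8, -1.0]
grip_width: 0.0354
finger_force: 40.3
```

move_arm(moves=[[[0.3, 0, 0, 0.01, 0, 0, 0], [0.3, 0, 0, 0.018, 0, 0, 0], [0.3, 0, 0, 0.023, 0, 0, 0], [0.3, 0, 0, 0.025, 0, 0, 0], [0.3, 0, 0, 0.025, 0, 0, 0]]])

```text
clock: 32.15
position: [0.5583, -0.1054, 0.0103]
tool_rot: [-3.141, -0.0, 1.571]
force: [0.4, -0.0, -1.4]
grip_width: 0.0359
finger_force: 40.3
```

move_arm(moves=[[[0.3, 0, 0, 0.001, 0, 0, 0], [0.3, 0, 0, 0.002, 0, 0, 0], [0.3, 0, 0, 0.003, 0, 0, 0], [0.3, 0, 0, 0.003, 0, 0, 0]]])

```text
clock: 32.55
position: [0.5589, -0.1056, 0.0089]
tool_rot: [3.141, 0.0, 1.571]
force: [-6.6, 0.7, 21.3]
grip_width: 0.0356
finger_force: 42.4
```

Seated with contact. Now I release it, retreat, and take a last look.

move_arm(moves=[[[0.75, 0, 0, 0, 0, 0, 0], [0.75, 0, 0, 0, 0, 0, 0], [0.75, 0, 0, 0, 0, 0, 0], [0.75, 0, 0, -0.03, 0, 0, 0], [0.75, 0, 0, -0.08, 0, 0, 0]]])

```text
clock: 33.05
position: [0.5566, -0.1052, 0.0862]
tool_rot: [-3.136, -0.001, 1.571]
force: [0.3, -0.3, -0.7]
grip_width: 0.0642
finger_force: 0.0
```

move_arm(moves=[[[0.75, -0.03, 0, -0.04, 0, 0, 0], [0.75, -0.07, -0.01, -0.08, 0, 0, 0], [0.75, -0.11, -0.03, -0.1, 0, 0, 0], [0.75, -0.15, -0.03, -0.1, 0, 0, 0], [0.75, -0.15, -0.03, -0.1, 0, 0, 0]]])

```text
clock: 33.55
position: [0.5269, -0.2623, 0.1886]
tool_rot: [3.141, 0.003, 1.563]
force: [-0.3, 1.2, -0.6]
grip_width: 0.064
finger_force: 0.0
```

```bash
python3 - <<'E'
from h import *
s=bot.observe();p=bot.camera_params("wrist");im=bot.grab_frame("wrist");side=bot.grab_frame("side");print(s["clock"],s["position"])
o=np.zeros((420,560,3),np.uint8);o[:]=im;cv2.imwrite("pics/z.png",np.hstack([o[:,60:460],cv2.resize(side[220:380,220:370],(394,420),interpolation=2)])[:,:,::-1])
E
```

```text
33.55 [ 0.52693826 -0.26229902  0.18857394]
```

View pics/z.png

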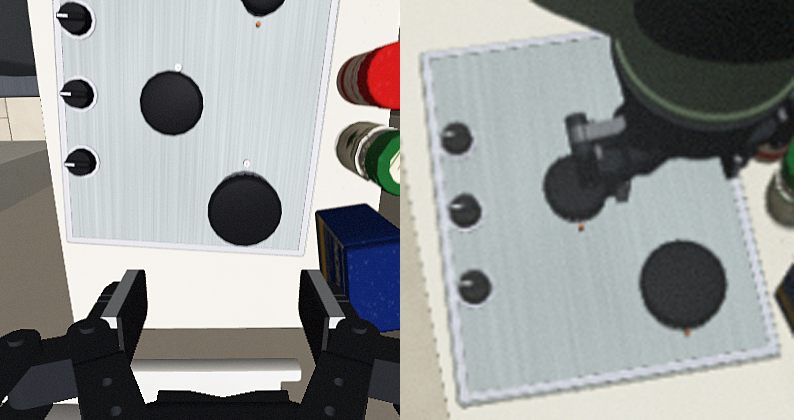

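Both the large cap (wrist px about (305,209)) and the medium cap (about (231,103)) sit flat and concentric on their burners. I'll check all three positions by number, including the small cap, which this view cuts off.

move_arm(moves=[[[0.75, 0.06, 0, 0, 0, 0, 0], [0.75, 0.06, 0, 0, 0, 0, 0], [0.75, 0.06, 0, 0, 0, 0, 0], [0.75, 0.06, 0, 0, 0, 0, 0], [0.75, 0.06, 0, 0, 0, 0, 0]]])

```text
clock: 34.15
position: [0.5284, -0.196, 0.1875]
tool_rot: [-3.141, 0.0, 1.57]
force: [-0.2, -0.6, -0.3]
grip_width: 0.0638
finger_force: 0.0
```

```bash
python3 - <<'E'
from h import *
for X,r in(((.559,-.106),36),((.486,-.1895),46),((.5465,-.283),52)): cap(X,r,.047)
E
```

```text
34.15 tcp [ 0.5284 -0.196   0.1875] pred [321.6  79.8] box (298, 56, 46, 48) pos [ 0.5585 -0.1062] width 0.0367
34.2 tcp [ 0.5284 -0.1961  0.1875] pred [234.1 181.9] box (204, 154, 59, 59) pos [ 0.4855 -0.1909] width 0.051
34.25 tcp [ 0.5284 -0.1962  0.1875] pred [302.5 279.2] box (268, 247, 68, 64) pos [ 0.546  -0.2828] width 0.0639
```

```bash
python3 -c "
from workcell import bot
print(bot.job_done())"
```

```text
the job is handed in; nothing more can be done
None
```

I handed the job in at about 34 s: both flame rings are seated in their bases and all three caps lie on their matching burners, each measured within about 2 mm of its burner's centre.

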